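# Balance the platform shaker and start it

## Robot

A 7-joint arm with a two-finger parallel gripper is mounted at the origin on the work surface. World frame = base frame: x ahead of the robot, y to its left, z up, the work surface at z = 0. Lengths are in m, angles in rad, forces in N, time in s.
With the tool pointing down it reaches from about 0.35 to 0.9 m from the base axis. Payload 8.1 kg.
Tool frame: the origin (TCP) lies at the centre of the arm's flange, where the gripper is bolted on; the fingertips stand 178 mm ahead of it and the grasp point (between the pads) lies 159 mm ahead of it; z points along the fingers, y is the direction in which the jaws open and shut (so a half turn about z gives the same grasp; the last joint's range is limited). The gripper opens to 92 mm and grips with 3 to 60 N. Pads are 19 mm wide; open, the fingers measure 130 mm over their backs; the gripper's body (75 mm by 190 mm) begins 47 mm behind the grasp point.
Start: joints at [1.174, 0.434, 0.025, 1.573, -0.012, 1.134, -0.075], TCP at [0.181, -0.598, 0.405] pointing down, gripper open.
Joint ranges: [-2.62, 2.62], [-0.44, 2.09], [-1.27, 1.32], [0.08, 2.57], [-1.32, 4.46], [0.12, 2], [-2.74, 2.74]. Speed limits (rad/s): [2.22, 2.22, 3.01, 3.01, 3.14, 3.14, 3.14].

## Interface

Orientations are given as a rotation vector (axis times angle).
In Python, from cell import arm, get_image, camera_model gives the robot as it stands. The module is installed in compiled form; this text tells all that it offers.
- The arm moves only by the shell command python3 -m pendant 'ROWS' [FORCE]. ROWS is JSON, a list that holds one entry, the list of rows, each a list of 7 numbers: the shift along the tool's x, y, z in mm, then the turn, a rotation vector about the tool's x, y, z in rad, then the closure, from -1 (fully open) to 1 (shut). In form: [[[x, y, z, rx, ry, rz, hand], ...]]. A call has 1 to 20 rows; each row is the pose to reach, as a shift and turn from the pose commanded when the call began, along the tool's axes at that moment; what a row does not reach only later rows make up. A row lasts 1/8 s, in which the tool goes at most 62.5 mm and 10.7 degrees, less where a joint would pass 70% of its speed; a pose out of reach is approached as far as the arm can. A call with a gripper value outside its range is refused whole. The fingers move at their own pace and stop on an object; FORCE is the grip in N (left out, the last holds). Time passes only in rows, so rows that repeat a pose let the fingers close. It gives the time, the measured TCP pose, the force and the opening at its end, in the units of the state.
- arm.observe(): the state, without advancing time (a new reading comes with each control period).
- get_image(name): name is "scene" or "top" or "wrist"; returns the picture (420x560x3 uint8, red, green, blue); there is no depth.
- camera_model(name): a dict with "fx", "fy", "cx", "cy" (pixels), "position" and "orientation" of the camera in the world; the wrist camera has in their place "T_tool_cam" (4x4, takes a point from camera to tool coordinates, whose origin is the TCP and whose axes are the flange's). Camera axes: x right, y down, z forward; pixel columns grow to the right and rows downward; lengths in m; the calibration is good to about 2 mm. A picture is of the moment at which its call begins: read the wrist's pose just before it. camera_model takes no time and is no camera call.
- arm.sign_off(): hands the job in, once; it reports no verdict.
The state is a dict: "clock": time; "joints": joint angles; "dq": joint speeds; "joint_efforts": joint torques, N m; "position": TCP position; "ee_rot": TCP orientation; "force": force on the tool from outside, world axes, zero at the start; "ft_torque": the same for the moment, N m; "width": opening from 0.0 (shut) to 1.0 (fully open).
Only numpy, scipy, OpenCV 4.12 (cv2) and the standard library are available. Lean on these libraries where they do the work, as an engineer would, in place of code of your own. Each camera call takes 0.05 s, during which the arm holds its last target.

## Task

One bottle already stands on one of the four circles of the shaker's platform. Counterbalance it: take the spare bottle of the same size from the bench to the right of the shaker and set it down gently, upright and centred, on the circle diagonally opposite; then, with the bottle standing there on its own, turn the shaker's knob clockwise until its pointer faces the long white line. Leave the loaded bottle, the other bottles and everything else on the bench where they are.

Things in the scene. Friction and masses are not known exactly. Their poses are not given: they have to be found in the camera images.
- shaker: Bench platform shaker. Its fixed square platform is 260 x 260 mm with a grey rubber mat, top 90 mm above the table, four dark outlined circles of 80 mm diameter on it at x, y = +-60 mm. On its left (+y) is a control deck, 250 x 120 mm, its top 60 mm above the table, with the knob at x = 0, y = 185 mm. Origin on the table under the platform's centre; z up; it may be turned by up to 0.25 rad. The platform does not move.
- place0 (a point): Circle 0 on the platform, at x=-60, y=-60 mm in the shaker's frame. The four circles are numbered round the square, so 0 and 2 are diagonal partners, and 1 and 3. Its point lies at the circle's centre on the mat's top; axes as the shaker's.
- place1 (a point): Circle 1 on the platform, at x=-60, y=+60 mm in the shaker's frame. The four circles are numbered round the square, so 0 and 2 are diagonal partners, and 1 and 3. Its point lies at the circle's centre on the mat's top; axes as the shaker's.
- place2 (a point): Circle 2 on the platform, at x=+60, y=+60 mm in the shaker's frame. The four circles are numbered round the square, so 0 and 2 are diagonal partners, and 1 and 3. Its point lies at the circle's centre on the mat's top; axes as the shaker's.
- place3 (a point): Circle 3 on the platform, at x=+60, y=-60 mm in the shaker's frame. The four circles are numbered round the square, so 0 and 2 are diagonal partners, and 1 and 3. Its point lies at the circle's centre on the mat's top; axes as the shaker's.
- knob (a joint): Angle of the shaker's knob in rad, 0 at the small square white dot (off), growing clockwise seen from above, stop at 1.8; at 1.30 its pointer faces the long white line. Stays where left; turning it takes about 0.04 N m.
- knob_grip (a point): Point on the vertical axis of the knob, 30 mm above the control deck (90 mm above the table). The knob is a black upright bar 46 mm long (its own x), 12 mm thick (y), its top 10 mm above this point; it stands on a round skirt of 52 mm diameter whose top is 24 mm below this point. The pointer, a white stripe, is on the half and the end face to this point's -x; the point turns with the knob.
- run_mark (a point): Middle of the long white line on the control deck (21 mm long, radial to the knob, 40 mm from the knob's axis), to which the pointer is to be turned.
- wide_loaded: A wide clear-glass bottle with black screw cap: body 70 mm across up to 85 mm, neck 36 mm across, cap 48 mm across from 112 to 138 mm high (138 mm is the bottle's top); about 240 g. Origin at the centre of its underside, z up. At the start it stands either on one of the platform's circles (then it is the loaded bottle) or on the steel box at the left, which is not part of the job.
- small_loaded: A small clear-glass bottle with black screw cap: body 54 mm across up to 49 mm, neck 36 mm across, cap 48 mm across from 76 to 102 mm high (102 mm is the bottle's top); about 130 g. Origin at the centre of its underside, z up. At the start it stands where wide_loaded does not: on a platform circle or on the steel box.
- wide_spare: Spare on the bench right of the shaker, twin of wide_loaded: a wide clear-glass bottle with black screw cap: body 70 mm across up to 85 mm, neck 36 mm across, cap 48 mm across from 112 to 138 mm high (138 mm is the bottle's top); about 240 g. Origin at the centre of its underside, z up.
- small_spare: Spare on the bench right of the shaker, twin of small_loaded: a small clear-glass bottle with black screw cap: body 54 mm across up to 49 mm, neck 36 mm across, cap 48 mm across from 76 to 102 mm high (102 mm is the bottle's top); about 130 g. Origin at the centre of its underside, z up.
- steel_box: Closed stainless box, 180 x 200 mm, 90 mm high, left of the shaker; the bottle on it stays there. Origin under its centre.
- marker: Bystander: white marker pen with black cap, 130 mm long, 13 mm thick, lying between the shaker and the spare bottles; origin under its middle, along its own x.
- beaker: Bystander: open glass beaker, 70 mm across, 90 mm high, standing right of the shaker; origin under its centre.
- dishes: Bystander: stack of three shut flat dishes, 90 mm across, 42 mm high; origin under its centre.
- timer: Bystander: flat white timer, 60 x 65 x 18 mm, left of the robot; origin under its centre.
Not all that is in view belongs to the job. Leave any red look-alike of the wide_loaded alone. Leave any purple or red look-alike of the small_spare alone.

How it is judged:
By the outcome, as a careful person would: the job done as asked, in the order asked, and still so for the second after the job is handed in, with the robot touching nothing.
It also fails if it takes over 58 s, if anything falls off the work surface, if the arm or the gripper's body presses on something with over 40 N, if the wrist force passes 120 N, or if a joint passes its speed limit or range.

## Working session

There is one attempt and no reset: what is moved stays moved. The work goes in short steps, Python scripts to look and compute and a shell command to move; the robot and the scene stay as the last step left them, time stands still between calls to the robot, and variables do not carry over. Pictures are saved under pics/ and viewed, and the job is handed in when it is done.

```bash
mkdir -p pics; ls; python3 - <<'E'
from cell import arm,get_image,camera_model
import cv2
print(arm.observe())
for n in("scene","top","wrist"):
    cv2.imwrite(f"pics/a_{n}.png",get_image(n)[:,:,::-1]); print(n,camera_model(n))
E
```

```text
pics
{'clock': 0.0, 'joints': array([ 1.17439742,  0.43522778,  0.02494454,  1.57410661, -0.01155984,
        1.1339807 , -0.07510047]), 'dq': array([ 0.00059864,  0.00016063, -0.0004701 ,  0.00137116,  0.00094329,
        0.0001136 ,  0.00163193]), 'joint_efforts': array([ 4.18532190e-04, -6.67857385e+01,  9.84610990e-01, -3.14459467e+01,
       -6.08460652e-02,  4.32016351e-02,  2.20818333e-04]), 'position': array([ 0.18090318, -0.5980037 ,  0.40393776]), 'ee_rot': array([-3.10625141e+00, -4.59573735e-01,  6.21135339e-04]), 'force': array([-0.12663389,  0.55111884, -0.28139568]), 'ft_torque': array([-0.05692155, -0.04147292,  0.0242352 ]), 'width': 1.0008529589721276}
scene {'fx': 430.69693588651467, 'fy': 430.69693588651467, 'cx': 293.84100017053834, 'cy': 205.5452691894797, 'position': array([ 1.29627515, -0.33776957,  0.79181492]), 'orientation': array([-1.96063839, -1.2137293 ,  0.59005588])}
top {'fx': 390.5609336140116, 'fy': 390.5609336140116, 'cx': 277.5075520763927, 'cy': 211.65662324041892, 'position': array([0.37922436, 0.05288344, 1.43957618]), 'orientation': array([-2.14579947,  2.20480834, -0.08683184])}
wrist {'fx': 378.84589368862447, 'fy': 378.84589368862447, 'cx': 273.3010458439549, 'cy': 210.80734320363155, 'T_tool_cam': array([[-2.88110103e-04, -9.67198975e-01, -2.54019803e-01,
         6.71810241e-02],
       [ 9.99999946e-01, -3.18354221e-04,  7.79537196e-05,
         4.50848629e-04],
       [-1.56265034e-04, -2.54019767e-01,  9.67199014e-01,
         2.04362797e-02],
       [ 0.00000000e+00,  0.00000000e+00,  0.00000000e+00,
         1.00000000e+00]])}
```

View pics/a_scene.png

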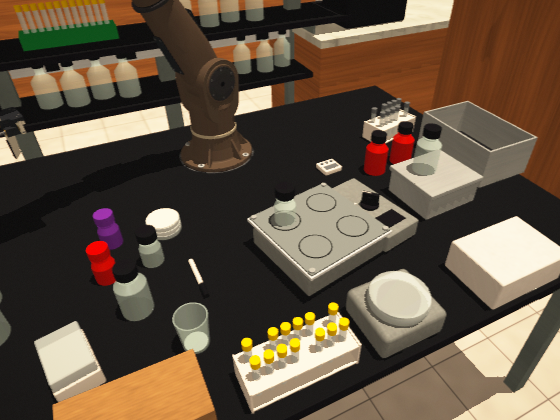

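View pics/a_top.png

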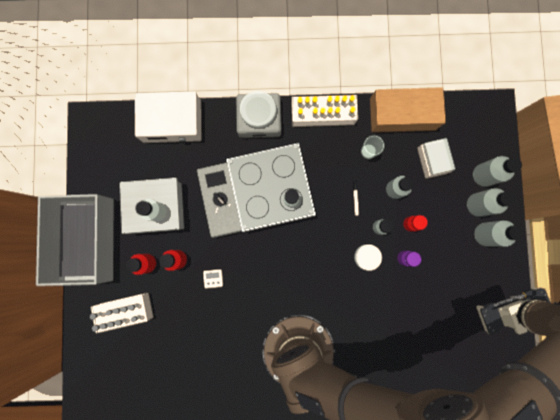

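View pics/a_wrist.png

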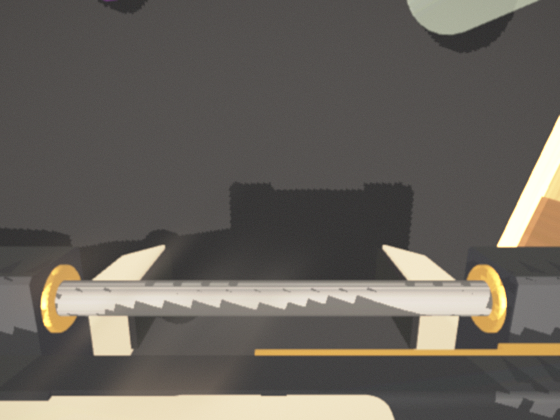

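```bash
cat > h.py <<'E'
import numpy as np,cv2
from scipy.spatial.transform import Rotation as R
from cell import arm,get_image,camera_model
def cam(n,st=None):
    m=camera_model(n)
    if n=="wrist":
        T=m["T_tool_cam"];Rt=R.from_rotvec(st["ee_rot"]).as_matrix()
        return m,Rt@T[:3,:3],np.array(st["position"])+Rt@T[:3,3]
    return m,R.from_rotvec(m["orientation"]).as_matrix(),m["position"]
def back(n,uv,z,st=None):
    m,Rm,p=cam(n,st)
    d=Rm@np.array([(uv[0]-m["cx"])/m["fx"],(uv[1]-m["cy"])/m["fy"],1]); return p+d*(z-p[2])/d[2]
def proj(n,P,st=None):
    m,Rm,p=cam(n,st)
    c=(np.atleast_2d(P)-p)@Rm
    return np.c_[m["fx"]*c[:,0]/c[:,2]+m["cx"],m["fy"]*c[:,1]/c[:,2]+m["cy"]]
E
python3 - <<'E'
import cv2
a=cv2.imread("pics/a_top.png");s=cv2.imread("pics/a_scene.png")
cv2.imwrite("pics/c1.png",cv2.resize(a[135:245,190:325],None,fx=5,fy=5,interpolation=cv2.INTER_CUBIC))
cv2.imwrite("pics/c2.png",cv2.resize(a[120:275,340:470],None,fx=3.8,fy=3.8,interpolation=cv2.INTER_CUBIC))
cv2.imwrite("pics/c3.png",cv2.resize(s[190:360,60:240],None,fx=3.5,fy=3.5,interpolation=cv2.INTER_CUBIC))
cv2.imwrite("pics/c4.png",cv2.resize(s[110:290,240:490],None,fx=3.2,fy=3.2,interpolation=cv2.INTER_CUBIC))
E
```

```text
(no output)
```

View pics/c1.png

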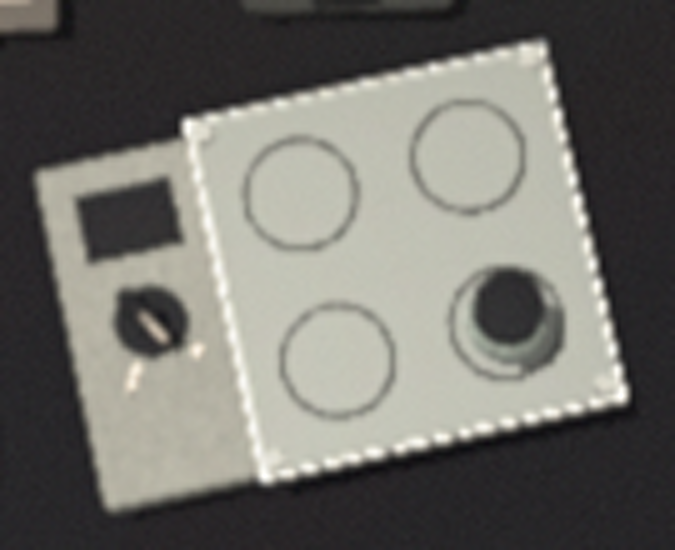

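View pics/c2.png

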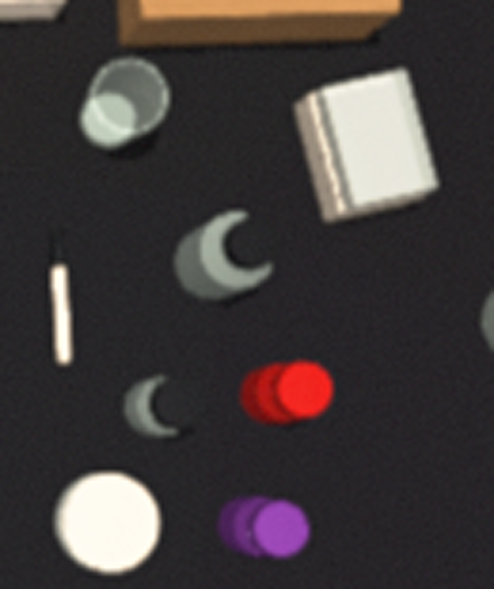

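View pics/c3.png

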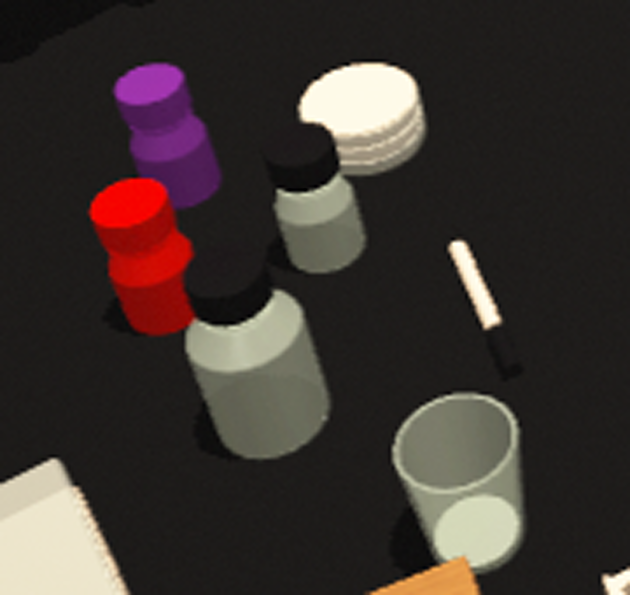

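View pics/c4.png

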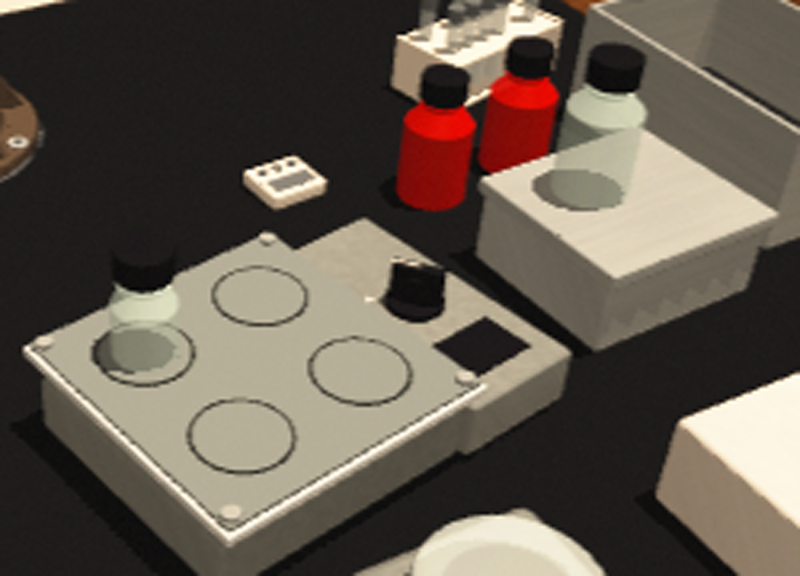

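```bash
python3 - <<'E'
from h import *
f=lambda u,v:(190+(u+.5)/5-.5,135+(v+.5)/5-.5)
src=[];dst=[]
for (u,v),q in [((187,122),(130,130)),((545,42),(130,-130)),((628,400),(-130,-130)),((265,480),(-130,130)),((301,193),(60,60)),((467,157),(60,-60)),((338,360),(-60,60))]:
    src.append(np.array(q)/1e3); dst.append(back("top",f(u,v),.09)[:2])
src=np.array(src);dst=np.array(dst)
for s in (slice(0,4),slice(4,7),slice(0,7)):
    a,b=src[s],dst[s];ac,bc=a.mean(0),b.mean(0)
    z=((b-bc)[:,0]+1j*(b-bc)[:,1])@np.conj((a-ac)[:,0]+1j*(a-ac)[:,1]);th=np.angle(z)
    Rm=np.array([[np.cos(th),-np.sin(th)],[np.sin(th),np.cos(th)]]);o=bc-Rm@ac
    print(th,o,"p2",o+Rm@[.06,.06],"p0",o+Rm@[-.06,-.06],"knob",o+Rm@[0,.185],np.abs(b-(a@Rm.T+o)).max())
g=lambda u,v:(60+(u+.5)/3.5-.5,190+(v+.5)/3.5-.5)
# small spare, scene: cap top center, body bottom center
print("cap",back("scene",g(298,143),.102),"base",back("scene",g(325,250),.0))
print(back("top",(340+155/3.8,120+406/3.8),.049),back("top",(340+185/3.8,120+402/3.8),.102))
E
```

```text
0.1931783650283725 [0.58289531 0.07926613] p2 [0.6302605  0.14966881] p0 [0.53553011 0.00886344] knob [0.54737917 0.26082494] 0.0015274792415349014
0.19438003689227568 [0.58419856 0.08144762] p2 [0.63147912 0.15190717] p0 [0.536918   0.01098807] knob [0.54846428 0.26296363] 0.0006346321813450947
0.19338020481731139 [0.58344379 0.08020781] p2 [0.63079477 0.15062006] p0 [0.5360928  0.00979556] knob [0.54789101 0.26175945] 0.002128615216427099
cap [ 0.43734511 -0.31215728  0.102     ] base [ 0.4388546 -0.3145399  0.       ]
[ 0.43352087 -0.30714162  0.049     ] [ 0.43431775 -0.32054629  0.102     ]
```

```bash
python3 - <<'E'
from h import *
t=lambda u,v:(340+u/3.8,120+v/3.8)
print("red",back("top",t(304,390),.102),"purple",back("top",t(280,528),.102),"wide",back("top",t(245,248),.138),"dishes",back("top",t(108,522),.042),"marker",back("top",t(58,235),.007),back("top",t(64,362),.007))
g=lambda u,v:(60+(u+.5)/3.5-.5,190+(v+.5)/3.5-.5)
print("red",back("scene",g(132,203),.102),"purple",back("scene",g(150,84),.102),"widebase",back("scene",g(268,415),.0),"wide cap",back("scene",g(228,265),.138))
s=arm.observe();print(R.from_rotvec(s["ee_rot"]).as_matrix())
E
```

```text
red [ 0.44221124 -0.42800084  0.102     ] purple [ 0.31950982 -0.399495    0.102     ] wide [ 0.56738149 -0.37032162  0.138     ] dishes [ 0.32666441 -0.25978757  0.042     ] marker [ 0.60414092 -0.23194225  0.007     ] [ 0.4800542  -0.23231262  0.007     ]
red [ 0.44911913 -0.42208368  0.102     ] purple [ 0.32420828 -0.39497468  0.102     ] widebase [ 0.57342442 -0.37996844  0.        ] wide cap [ 0.57504536 -0.37305871  0.138     ]
[[ 9.57169717e-01  2.89527072e-01 -4.54657648e-04]
 [ 2.89527409e-01 -9.57169059e-01  1.12769424e-03]
 [-1.08686222e-04 -1.21103063e-03 -9.99999261e-01]]
```

```bash
python3 -m pendant '[[[40,-24,0,0,0,-0.03,-1],[90,-54,0,0,0,-0.06,-1],[140,-84,0,0,0,-0.1,-1],[190,-114,0,0,0,-0.14,-1],[240,-144,0,0,0,-0.18,-1],[285,-172,0,0,0,-0.21,-1],[327,-197,0,0,0,-0.23,-1],[327,-197,0,0,0,-0.23,-1],[327,-197,0,0,0,-0.23,-1],[327,-197,0,0,0,-0.23,-1]]]' 20
python3 - <<'E'
from h import *
s=arm.observe();print(s["position"],s["ee_rot"],s["clock"],s["dq"].round(3))
im=get_image("wrist")[:,:,::-1].copy();cv2.imwrite("pics/w1.png",im)
p=proj("wrist",np.array([[.437,-.315,.102],[.437,-.315,0],s["position"]-[0,0,.159]]),s);print(p)
E
```

```text
clock: 1.4
position: [0.436, -0.3162, 0.4046]
ee_rot: [3.035, 0.81, -0.001]
force: [-0.3, 0.0, -0.1]
width: 1.002
[ 0.43599863 -0.31617009  0.40459671] [ 3.03526832e+00  8.09656089e-01 -1.16841939e-03] 1.4 [ 0.002  0.001 -0.003 -0.001 -0.003  0.001 -0.002]
[[272.28524997 199.80094355]
 [272.53138518 177.23196437]
 [272.69230535 285.00347732]]
```

View pics/w1.png

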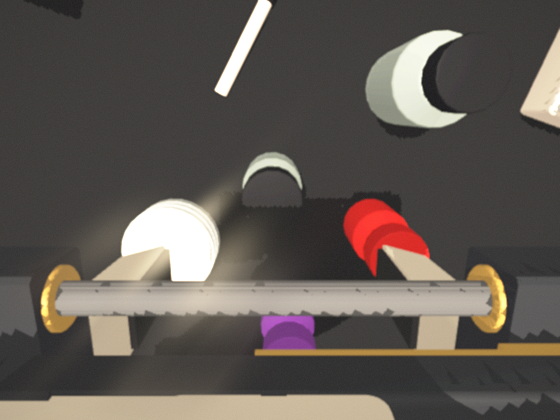

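The wrist view shows the clear small spare (black cap, 272,188) between red (385,235), purple (288,330) and the wide clear one (430,80). Only the clear black-capped small one fits. I'll enlarge and brighten it to get its centre.

```bash
python3 - <<'E'
from h import *
im=cv2.imread("pics/w1.png")[130:260,200:345]
g=np.clip((im/255.)**.5*1.3*255,0,255).astype(np.uint8)
s=arm.observe()
g=cv2.resize(g,None,fx=4.5,fy=4.5,interpolation=cv2.INTER_CUBIC)
t=np.linspace(0,6.28,60)
for c,(r,z) in zip([(0,0,255),(0,255,0),(255,0,0)],[(.024,.102),(.024,.076),(.027,0.0)]):
    P=np.c_[.437+r*np.cos(t),-.315+r*np.sin(t),z+0*t]
    q=(proj("wrist",P,s)-[200,130]+.5)*4.5
    cv2.polylines(g,[q.astype(np.int32)],True,c,1)
cv2.imwrite("pics/w1c.png",g)
E
```

```text
(no output)
```

View pics/w1c.png

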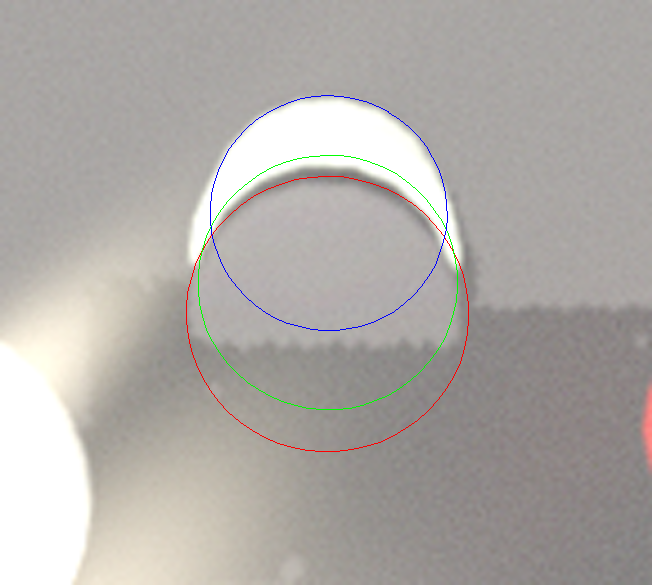

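```bash
python3 -m pendant '[[[1,0,40,0,0,0,-1],[1,0,80,0,0,0,-1],[1,0,120,0,0,0,-1],[1,0,145,0,0,0,-1],[1,0,155,0,0,0,-1],[1,0,155,0,0,0,-1],[1,0,155,0,0,0,-1]]]' 20
python3 - <<'E'
from h import *
cv2.imwrite("pics/w2.png",get_image("wrist")[:,:,::-1])
E
```

```text
clock: 2.33
position: [0.4381, -0.3149, 0.2508]
ee_rot: [3.033, 0.812, 0.002]
force: [0.4, 0.1, 0.5]
width: 0.999
```

View pics/w2.png

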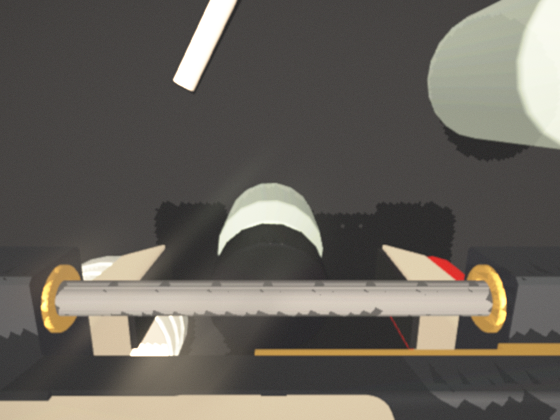

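The cap sits between the fingers (272,255), so I can close.

```bash
python3 -m pendant '[[[0,0,0,0,0,0,0.1],[0,0,0,0,0,0,0.3],[0,0,0,0,0,0,1],[0,0,0,0,0,0,1],[0,0,0,0,0,0,1],[0,0,0,0,0,0,1],[0,0,0,0,0,0,1],[0,0,0,0,0,0,1]]]' 20
python3 - <<'E'
from h import *
s=arm.observe();print(s["width"]*92,s["force"],s["position"])
cv2.imwrite("pics/w3.png",get_image("wrist")[:,:,::-1])
print(proj("wrist",np.array([s["position"]-[0,0,.159]]),s))
E
```

```text
clock: 3.38
position: [0.4378, -0.3145, 0.2497]
ee_rot: [-3.034, -0.813, 0.0]
force: [-0.0, -0.2, 0.4]
width: 0.517
47.56050066503113 [-0.0029233  -0.19233205  0.4013901 ] [ 0.43776495 -0.31447975  0.24969803]
[[272.73442588 285.25467256]]
```

View pics/w3.png

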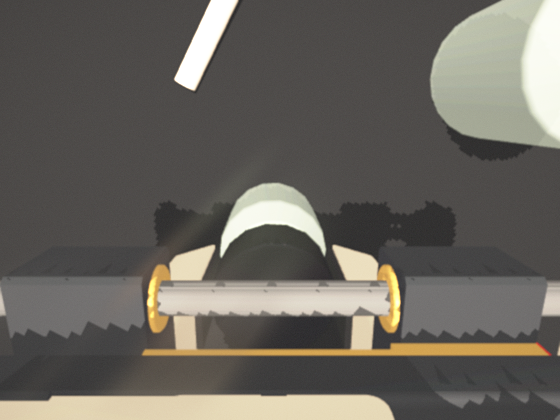

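```bash
python3 -m pendant '[[[0,0,-10,0,0,0,1],[0,0,-30,0,0,0,1],[0,0,-70,0,0,0,1],[0,0,-110,0,0,0,1],[0,0,-150,0,0,0,1],[0,0,-190,0,0,0,1],[0,0,-220,0,0,0,1],[30,-23,-220,0,0,0,1],[70,-54,-220,0,0,0,1],[115,-89,-220,0,0,0,1],[160,-123,-220,0,0,0,1],[205,-158,-220,0,0,0,1],[250,-193,-220,0,0,0,1],[295,-228,-220,0,0,0,1],[335,-258,-220,0,0,0,1],[375,-289,-220,0,0,0,1],[399,-308,-220,0,0,0,1],[399,-308,-220,0,0,0,1],[399,-308,-220,0,0,0,1],[399,-308,-220,0,0,0,1]]]' 20
python3 - <<'E'
from h import *
s=arm.observe();print(s["width"]*92,s["force"],s["joints"])
for n in("wrist","top","scene"): cv2.imwrite(f"pics/p1_{n}.png",get_image(n)[:,:,::-1])
E
```

```text
clock: 5.92
position: [0.6292, 0.1502, 0.4701]
ee_rot: [3.034, 0.81, 0.0]
force: [0.2, -0.1, -1.6]
width: 0.514
47.289207948822366 [ 0.15731038 -0.12940296 -1.58891439] [-0.08279045  0.46083953 -0.36470742  1.39130691  0.16546612  1.31945709
 -1.50286491]
```

View pics/p1_wrist.png

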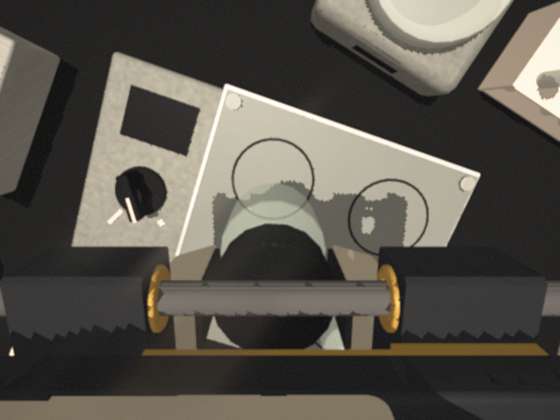

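View pics/p1_scene.png

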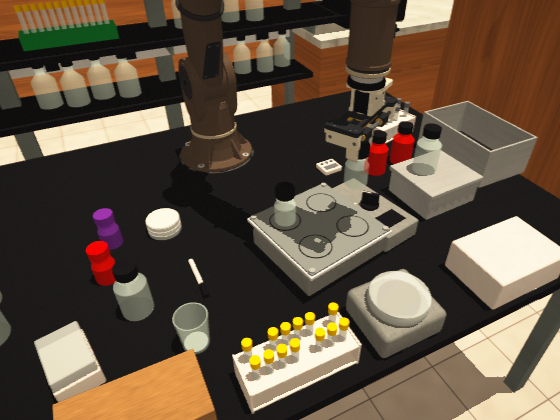

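```bash
python3 - <<'E'
from h import *
s=arm.observe()
im=cv2.imread("pics/p1_wrist.png")
g=cv2.resize(im,None,fx=1,fy=1)
for uv,z in [((273,179),.09),((388,217),.09),((227,86),.09),((480,175),.09),((140,193),.09)]: print(uv,back("wrist",uv,z,s))
crop=lambda a,x0,y0,x1,y1,k:cv2.resize(a[y0:y1,x0:x1],None,fx=k,fy=k,interpolation=cv2.INTER_CUBIC)
k=4;a=crop(im,90,130,350,260,3)
t=np.linspace(0,6.28,80)
def circ(c,r,z,col):
    P=np.c_[c[0]+r*np.cos(t),c[1]+r*np.sin(t),z+0*t];q=(proj("wrist",P,s)-[90,130]+.5)*3
    cv2.polylines(a,[q.astype(np.int32)],True,col,1)
b=s["position"]
circ(b,.027,b[2]-.2497,(0,0,255));circ(b,.027,b[2]-.2497+.049,(0,255,0))
circ((.631,.151),.040,.09,(255,0,0))
cv2.imwrite("pics/p1c.png",a)
E
```

```text
(273, 179) [0.63299249 0.15275099 0.09      ]
(388, 217) [0.65666664 0.03559071 0.09      ]
(227, 86) [0.68593606 0.2311233  0.09      ]
(480, 175) [ 0.73522036 -0.0172022   0.09      ]
(140, 193) [0.55682289 0.25764564 0.09      ]
```

View pics/p1c.png

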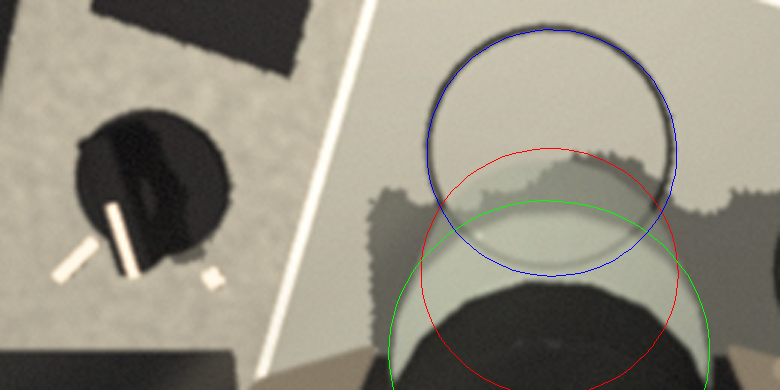

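```bash
python3 -m pendant '[[[4,0,0,0,0,0,1],[4,0,30,0,0,0,1],[4,0,65,0,0,0,1],[4,0,95,0,0,0,1],[4,0,110,0,0,0,1],[4,0,118,0,0,0,1],[4,0,118,0,0,0,1],[4,0,118,0,0,0,1],[4,0,118,0,0,0,1]]]' 20
python3 - <<'E'
from h import *
s=arm.observe();print(s["position"],s["width"]*92,s["force"])
im=get_image("wrist")[:,:,::-1].copy();cv2.imwrite("pics/p2.png",im)
im2=get_image("scene")[:,:,::-1].copy()
t=np.linspace(0,6.28,80);b=s["position"]
def circ(a,n,c,r,z,col,o,k):
    P=np.c_[c[0]+r*np.cos(t),c[1]+r*np.sin(t),z+0*t];q=(proj(n,P,s)-o+.5)*k
    cv2.polylines(a,[q.astype(np.int32)],True,col,1)
a=cv2.resize(im[150:300,180:370],None,fx=4,fy=4,interpolation=cv2.INTER_CUBIC)
circ(a,"wrist",b,.027,b[2]-.2497,(0,0,255),[180,150],4)
circ(a,"wrist",(.6325,.1523),.04,.09,(255,0,0),[180,150],4)
cv2.imwrite("pics/p2c.png",a)
cv2.imwrite("pics/p2s.png",cv2.resize(im2[120:270,260:450],None,fx=4,fy=4,interpolation=cv2.INTER_CUBIC))
E
```

```text
clock: 7.2
position: [0.633, 0.1539, 0.3526]
ee_rot: [3.034, 0.813, 0.002]
force: [0.3, 0.3, -1.3]
width: 0.517
[0.63295413 0.15387618 0.35264095] 47.52560940705097 [ 0.25883098  0.3172699  -1.3470484 ]
```

View pics/p2c.png

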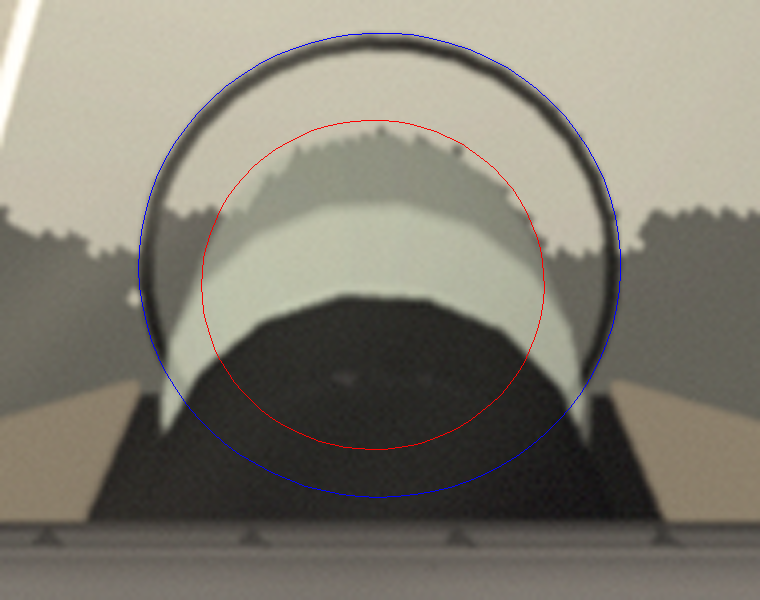

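View pics/p2s.png

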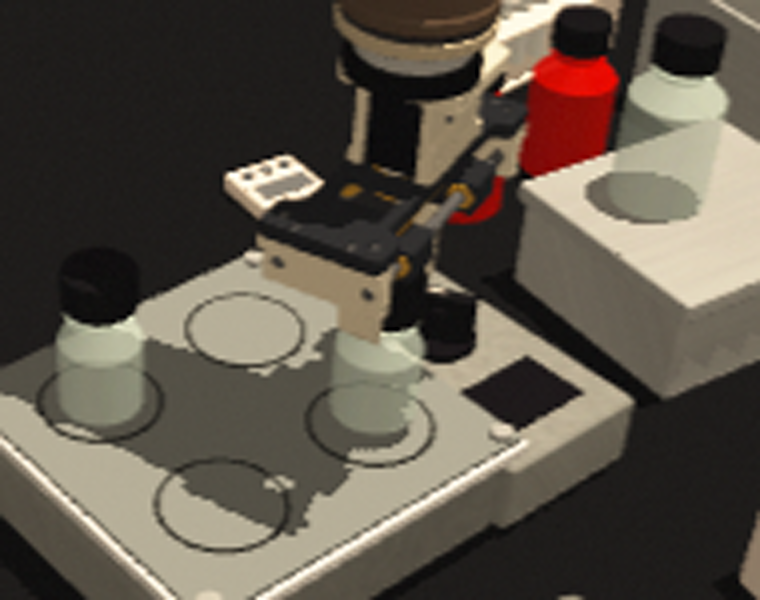

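```bash
python3 -m pendant '[[[0,1,3,0,0,0,1],[0,1,6,0,0,0,1],[0,1,9,0,0,0,1],[0,1,10,0,0,0,1],[0,1,11,0,0,0,1],[0,1,11.5,0,0,0,1],[0,1,11.5,0,0,0,1],[0,1,11.5,0,0,0,1]]]' 20; python3 -m pendant '[[[0,0,0.5,0,0,0,1],[0,0,0.5,0,0,0,1]]]';python3 -m pendant '[[[0,0,0.5,0,0,0,1],[0,0,0.5,0,0,0,1]]]'
```

```text
clock: 8.3
position: [0.6333, 0.1529, 0.3403]
ee_rot: [3.035, 0.813, 0.0]
force: [-0.7, 0.5, -1.5]
width: 0.517
clock: 8.55
position: [0.6333, 0.1529, 0.3398]
ee_rot: [3.034, 0.813, 0.0]
force: [-0.3, -0.6, -1.0]
width: 0.523
clock: 8.8
position: [0.6333, 0.153, 0.3397]
ee_rot: [-3.034, -0.813, -0.001]
force: [-0.3, 0.7, 4.1]
width: 0.515
```

```bash
python3 -m pendant '[[[0,0,0,0,0,0,-0.1],[0,0,0,0,0,0,-0.2],[0,0,0,0,0,0,-0.4],[0,0,0,0,0,0,-0.6],[0,0,0,0,0,0,-0.8],[0,0,0,0,0,0,-0.8],[0,0,0,0,0,0,-0.8]]]' 20
python3 - <<'E'
from h import *
s=arm.observe();print(s["position"],s["width"]*92,s["force"])
im=get_image("wrist")[:,:,::-1].copy();cv2.imwrite("pics/p3.png",im)
E
```

```text
clock: 9.68
position: [0.6333, 0.1529, 0.3392]
ee_rot: [3.034, 0.813, 0.0]
force: [0.3, -0.6, 0.1]
width: 0.898
[0.63327511 0.15286725 0.33922161] 82.58454032260246 [ 0.28337225 -0.57998606  0.14627961]
```

View pics/p3.png

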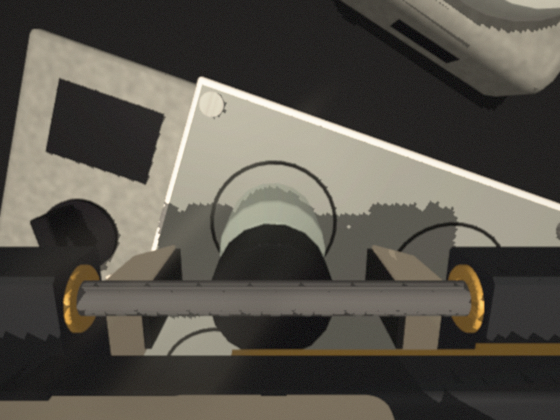

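```bash
python3 -m pendant '[[[0,0,-15,0,0,0,-0.8],[0,0,-45,0,0,0,-0.8],[0,0,-80,0,0,0,-0.8],[0,0,-110,0,0,0,-0.8],[0,-35,-120,0,0,0,-0.6],[0,-70,-120,0,0,0,-0.3],[-10,-110,-120,0,0,0,0],[-18,-137,-120,0,0,0,0],[-18,-137,-120,0,0,0,0],[-18,-137,-120,0,0,0,0],[-18,-137,-120,0,0,0,0]]]' 20
python3 - <<'E'
from h import *
s=arm.observe();print(s["position"],s["width"]*92,s["joints"])
im=get_image("wrist")[:,:,::-1].copy();cv2.imwrite("pics/k1.png",im)
print(proj("wrist",np.array([[.549,.262,.06],[.549,.262,.1]]),s))
a=get_image("top")[:,:,::-1];cv2.imwrite("pics/k1t.png",cv2.resize(a[135:245,190:325],None,fx=5,fy=5,interpolation=cv2.INTER_CUBIC))
a=get_image("scene")[:,:,::-1];cv2.imwrite("pics/k1s.png",cv2.resize(a[130:290,240:450],None,fx=3.5,fy=3.5,interpolation=cv2.INTER_CUBIC))
E
```

```text
clock: 11.1
position: [0.55, 0.2615, 0.4594]
ee_rot: [3.035, 0.81, 0.001]
force: [-0.3, -0.1, -0.2]
width: 0.501
[0.54996336 0.26150888 0.45941223] 46.10580106427474 [-0.2516941   0.40647983 -0.40550143  1.50658176  0.16503729  1.26215098
 -1.72673733]
[[271.92241968 180.48360055]
 [271.79719945 188.23022399]]
```

View pics/k1.png

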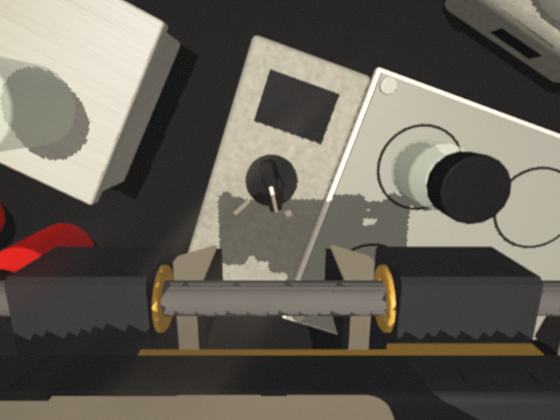

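View pics/k1s.png

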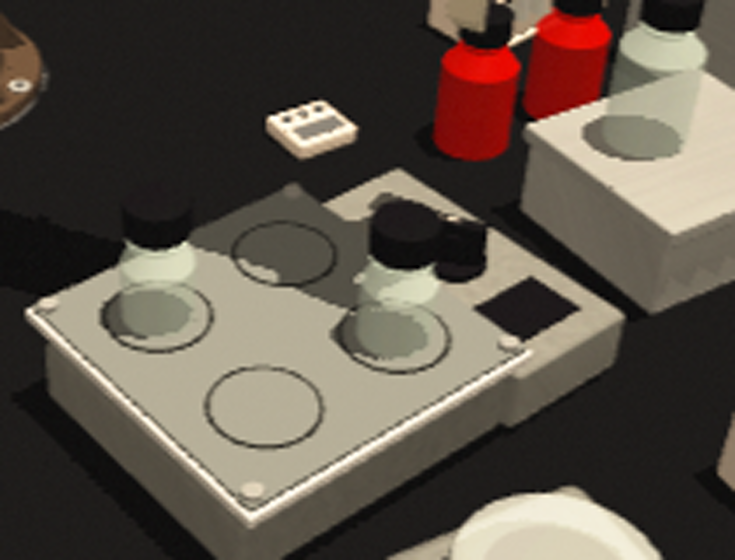

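```bash
python3 - <<'E'
from h import *
im=cv2.imread("pics/k1.png")[145:235,215:325]
g=np.clip((im/255.)**.6*255,0,255).astype(np.uint8)
cv2.imwrite("pics/k1c.png",cv2.resize(g,None,fx=6.5,fy=6.5,interpolation=cv2.INTER_CUBIC))
E
```

```text
(no output)
```

View pics/k1c.png

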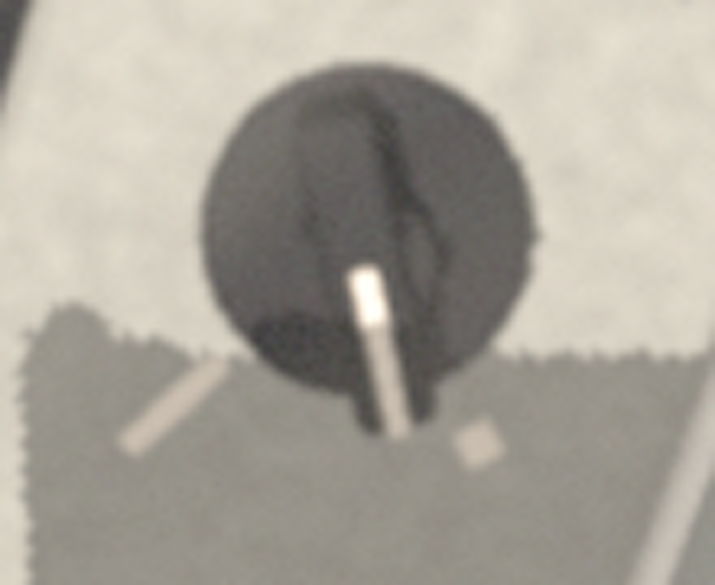

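```bash
python3 - <<'E'
from h import *
s=arm.observe()
f=lambda u,v:(215+(u+.5)/6.5-.5,145+(v+.5)/6.5-.5)
K=back("wrist",f(369,228),.065,s)[:2]
A=back("wrist",f(365,268),.1,s)[:2];B=back("wrist",f(398,432),.1,s)[:2]
D=back("wrist",f(481,445),.06,s)[:2];L1=back("wrist",f(125,443),.06,s)[:2];L2=back("wrist",f(222,368),.06,s)[:2]
ang=lambda v:np.arctan2(v[1],v[0])
print("K",K,"A",A,"B",B)
print("stripe",ang(B-A),"KB",ang(B-K),np.linalg.norm(B-K),np.linalg.norm(A-K),"dot",ang(D-K),np.linalg.norm(D-K))
print("line dir",ang(L1-L2),"mid",ang((L1+L2)/2-K),np.linalg.norm((L1+L2)/2-K),"len",np.linalg.norm(L1-L2))
th=.1938;o=np.array([.584,.0813]);Rm=np.array([[np.cos(th),-np.sin(th)],[np.sin(th),np.cos(th)]])
print(o+Rm@[0,.185])
Rt=R.from_rotvec(s["ee_rot"]).as_matrix();print("toolx ang",ang(Rt[:2,0]))
E
```

```text
K [0.549749  0.2637986] A [0.55001255 0.26440323] B [0.53178518 0.2485471 ]
stripe -2.425653866544916 KB -2.4376722327100424 0.023564948857542026 0.0006595744254848376 dot -2.1594839768008933 0.04001887342890343
line dir 2.7577602789701334 mid 2.850242136406703 0.04278882740410076 len 0.019878688610568226
[0.54837101 0.2628367 ]
toolx ang 0.5224332605831452
```

```bash
python3 -m pendant '[[[0,0,0,0,0,-0.1,0],[0,0,0,0,0,-0.27,0],[0,0,0,0,0,-0.44,0],[0,0,0,0,0,-0.61,0],[0,0,0,0,0,-0.78,0],[0,0,0,0,0,-0.95,0],[0,0,0,0,0,-1.12,0],[0,0,0,0,0,-1.29,0],[0,0,0,0,0,-1.46,0],[0,0,0,0,0,-1.63,0],[0,0,0,0,0,-1.63,0]]]' 20
python3 -m pendant '[[[0,0,0,0,0,-0.17,0],[0,0,0,0,0,-0.34,0],[0,0,0,0,0,-0.51,0],[0,0,0,0,0,-0.68,0],[0,0,0,0,0,-0.85,0],[0,0,0,0,0,-1.02,0],[0,0,0,0,0,-1.19,0],[0,0,0,0,0,-1.36,0],[0,0,0,0,0,-1.53,0],[0,0,0,0,0,-1.65,0],[0,0,0,0,0,-1.7,0],[0,0,0,0,0,-1.7,0],[0,0,0,0,0,-1.7,0]]]' 20
cat > k.py <<'E'
from h import *
import sys
def snap(name):
    s=arm.observe();print(s["clock"],s["position"],s["width"]*92,s["force"],"q7",s["joints"][6])
    Rt=R.from_rotvec(s["ee_rot"]).as_matrix();print("toolx ang",np.arctan2(Rt[1,0],Rt[0,0]),"z",Rt[:,2])
    im=get_image("wrist")[:,:,::-1].copy();cv2.imwrite(f"pics/{name}.png",im)
    c=proj("wrist",np.array([[.549,.2635,.08]]),s)[0];x0,y0=int(c[0]-60),max(0,int(c[1]-60))
    g=im[y0:y0+110,x0:x0+120];g=np.clip((g/255.)**.6*255,0,255).astype(np.uint8)
    print("crop origin",x0,y0)
    np.savez("last.npz",x0=x0,y0=y0,p=s["position"],r=s["ee_rot"])
    cv2.imwrite(f"pics/{name}c.png",cv2.resize(g,None,fx=5,fy=5,interpolation=cv2.INTER_CUBIC))
if __name__=="__main__": snap(sys.argv[1])
E
python3 k.py k2
```

```text
clock: 12.62
position: [0.5495, 0.262, 0.459]
ee_rot: [-1.492, -2.764, 0.0]
force: [-0.3, -0.4, -0.6]
width: 0.501
clock: 14.25
position: [0.5492, 0.2625, 0.4591]
ee_rot: [1.09, -2.946, 0.0]
force: [-1.0, 0.0, -0.0]
width: 0.5
14.25 [0.54923214 0.26248735 0.45913387] 45.978938843777215 [-0.97566119  0.02832831 -0.04728014] q7 1.266606539026472
toolx ang -2.432647374500604 z [-8.71261024e-05 -1.94407072e-04 -9.99999977e-01]
crop origin 214 126
```

View pics/k2.png

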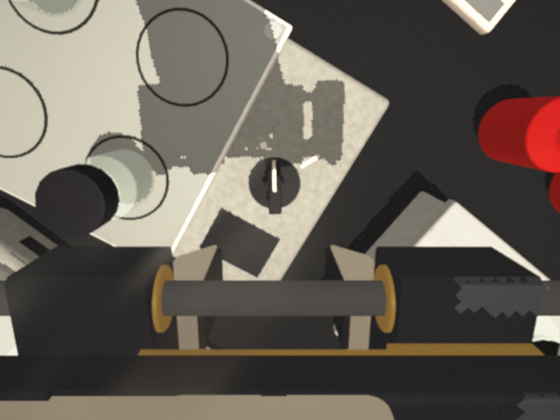

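View pics/k2c.png

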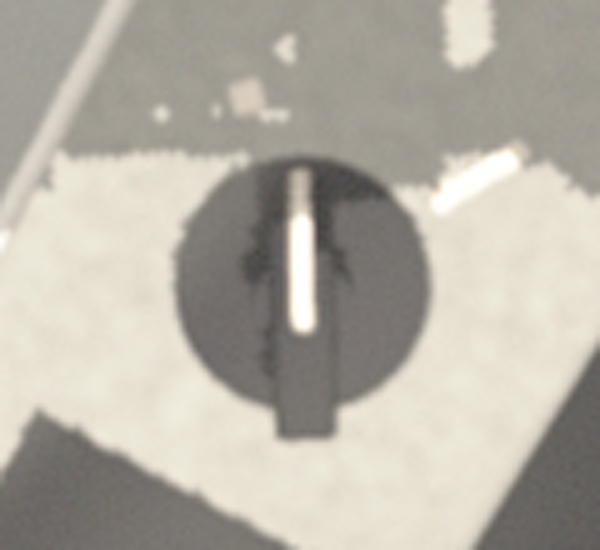

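```bash
python3 - <<'E'
from h import *
s=arm.observe();f=lambda u,v:(214+(u+.5)/5-.5,126+(v+.5)/5-.5)
Rt=R.from_rotvec(s["ee_rot"]).as_matrix()
for n,uv,z in [("skirt",(304,283),.065),("bar top",(306,303),.1),("bar end near",(306,438),.1),("bar end far",(302,213),.1)]:
    p=back("wrist",f(*uv),z,s);print(n,p,((p-s["position"])@Rt*1e3).round(1))
E
```

```text
skirt [0.54818006 0.26284304 0.065     ] [  0.5   1.  394.2]
bar top [0.5459359  0.26127653 0.1       ] [  3.3   1.2 359.2]
bar end near [0.56520491 0.27784928 0.1       ] [-22.2   1.3 359.2]
bar end far [0.53394653 0.25001723 0.1       ] [ 19.7   0.5 359.2]
```

```bash
python3 -m pendant '[[[0,1,40,0,0,0,0],[0,1,80,0,0,0,0],[0,1,120,0,0,0,0],[0,1,150,0,0,0,0],[0,1,160,0,0,0,0],[0,1,160,0,0,0,0],[0,1,160,0,0,0,0]]]' 20
python3 k.py k3
```

```text
clock: 15.18
position: [0.5488, 0.2638, 0.3007]
ee_rot: [-1.094, 2.943, 0.001]
force: [0.0, -0.1, 0.1]
width: 0.499
15.175 [0.54876489 0.26378359 0.30067673] 45.95314669965289 [ 0.0390216  -0.0813409   0.13337539] q7 1.143984040241004
toolx ang -2.429838983289979 z [ 0.0016674   0.00111495 -0.99999799]
crop origin 212 178
```

View pics/k3.png

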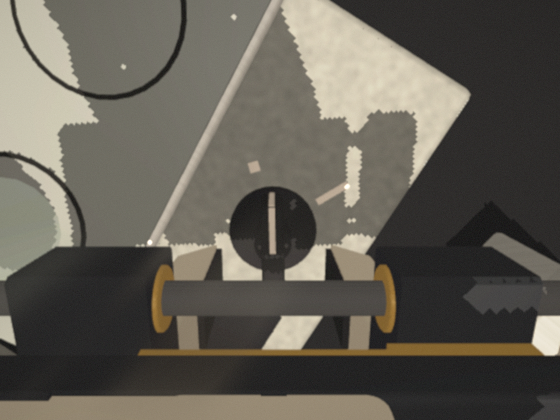

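```bash
python3 -m pendant '[[[0,0,25,0,0,0,0],[0,0,42,0,0,0,0],[0,0,50,0,0,0,0],[0,0,50,0,0,0,0],[0,0,50,0,0,0,0.3],[0,0,50,0,0,0,1],[0,0,50,0,0,0,1],[0,0,50,0,0,0,1],[0,0,50,0,0,0,1],[0,0,50,0,0,0,1],[0,0,50,0,0,0,1]]]' 15
python3 k.py k4
```

```text
clock: 16.6
position: [0.5488, 0.2632, 0.2495]
ee_rot: [-1.094, 2.944, -0.001]
force: [1.5, -2.9, 5.8]
width: 0.21
16.6 [0.5487639  0.26316861 0.24951431] 19.306854987292393 [ 1.47430272 -2.87247075  5.75185051] q7 1.0989725964605996
toolx ang -2.4297878568240594 z [ 7.07039441e-04 -2.25530146e-04 -9.99999725e-01]
crop origin 214 219
```

View pics/k4.png

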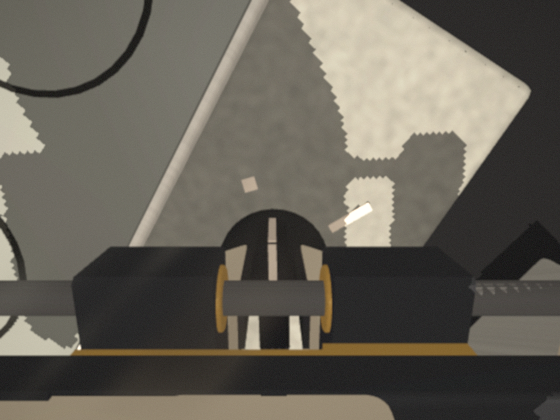

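```bash
python3 -m pendant '[[[0,0,0,0,0,0,1],[0,0,0,0,0,0,1],[0,0,0,0,0,0,1],[0,0,0,0,0,0,1]]]' 15
python3 k.py k5
```

```text
clock: 17.15
position: [0.5488, 0.2632, 0.2495]
ee_rot: [-1.094, 2.944, -0.001]
force: [0.0, -2.6, 5.3]
width: 0.21
17.15 [0.54876479 0.26319631 0.24952993] 19.31909839357127 [ 0.04661952 -2.57592112  5.28969051] q7 1.0989848636296622
toolx ang -2.429766368841902 z [ 7.20281095e-04 -1.63093808e-04 -9.99999727e-01]
crop origin 213 219
```

View pics/k5.png

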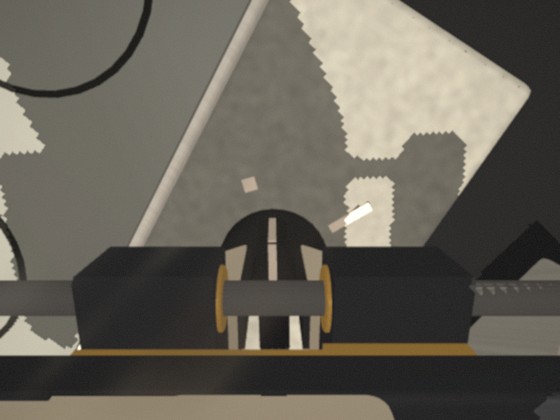

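```bash
python3 -m pendant '[[[0,0,0,0,0,0,0.4],[0,0,0,0,0,0,0.3],[0,0,-2,0,0,0,0.3],[0,0,-5,0,0,0,0.3],[0,0,-5,0,0,0,0.3],[0,0,-5,0,0,0,1],[0,0,-5,0,0,0,1],[0,0,-5,0,0,0,1],[0,0,-5,0,0,0,1],[0,0,-5,0,0,0,1],[0,0,-5,0,0,0,1],[0,0,-5,0,0,0,1]]]' 15
python3 k.py k6
```

```text
clock: 18.7
position: [0.5486, 0.2631, 0.2542]
ee_rot: [-1.095, 2.945, -0.001]
force: [1.7, -2.1, 0.4]
width: 0.21
18.7 [0.5486438  0.26307938 0.25416056] 19.285664801869334 [ 1.71268268 -2.06022678  0.40298315] q7 1.1036047634451058
toolx ang -2.429718341553642 z [ 1.50741890e-04 -3.89162173e-04 -9.99999913e-01]
crop origin 213 215
```

View pics/k6.png

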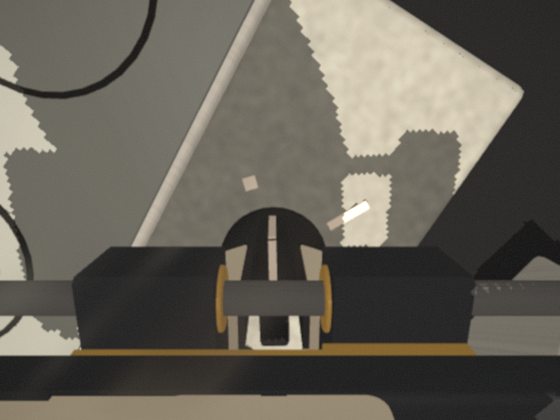

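```bash
python3 -m pendant '[[[0,0,0,0,0,0.05,1],[0,0,0,0,0,0.15,1],[0,0,0,0,0,0.25,1],[0,0,0,0,0,0.35,1],[0,0,0,0,0,0.45,1],[0,0,0,0,0,0.55,1],[0,0,0,0,0,0.65,1],[0,0,0,0,0,0.75,1],[0,0,0,0,0,0.85,1],[0,0,0,0,0,0.93,1],[0,0,0,0,0,1.0,1],[0,0,0,0,0,1.03,1],[0,0,0,0,0,1.03,1],[0,0,0,0,0,1.03,1]]]' 20
python3 k.py k7
```

```text
clock: 20.5
position: [0.5484, 0.2641, 0.2542]
ee_rot: [-0.494, -3.102, -0.003]
force: [1.4, 4.8, -5.0]
width: 0.207
20.5 [0.5483715  0.26409948 0.2542498 ] 19.072049700801777 [ 1.42072431  4.82333427 -4.9920076 ] q7 0.2140625584689455
toolx ang 2.8255256751699367 z [ 1.32086614e-04  1.73303631e-03 -9.99998490e-01]
crop origin 213 214
```

View pics/k7.png

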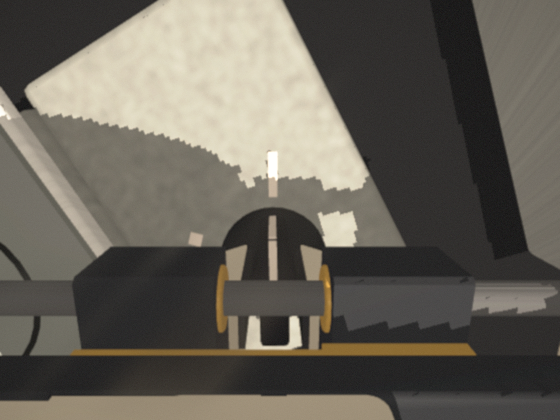

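The pointer stripe and long line are collinear (columns 272 and 272), so I'll release and lift.

```bash
python3 -m pendant '[[[0,0,0,0,0,0,0.6],[0,0,0,0,0,0,0.4],[0,0,0,0,0,0,0.2],[0,0,0,0,0,0,0.1],[0,0,0,0,0,0,0.1],[0,0,-15,0,0,0,0.1],[0,0,-50,0,0,0,0.1],[0,0,-100,0,0,0,0],[0,0,-150,0,0,0,0],[0,0,-190,0,0,0,0],[0,0,-190,0,0,0,0],[0,0,-190,0,0,0,0],[0,0,-190,0,0,0,0]]]' 20
python3 k.py k8
python3 - <<'E'
from h import *
for n,c in(("top",(135,245,190,325)),("scene",(130,290,240,450))):
    im=get_image(n)[:,:,::-1];cv2.imwrite(f"pics/f_{n}.png",im);a=im[c[0]:c[1],c[2]:c[3]]
    cv2.imwrite(f"pics/f_{n}c.png",cv2.resize(a,None,fx=3.5,fy=3.5,interpolation=cv2.INTER_CUBIC))
E
```

```text
clock: 22.18
position: [0.5483, 0.263, 0.4431]
ee_rot: [-0.497, -3.101, 0.002]
force: [0.3, 0.4, -0.7]
width: 0.501
22.175 [0.5483334  0.26295117 0.44314612] 46.113639432599975 [ 0.34661398  0.35090091 -0.68581288] q7 0.3587834991377031
toolx ang 2.8238548026399295 z [-0.00161748 -0.00107366 -0.99999812]
crop origin 215 129
```

View pics/k8.png

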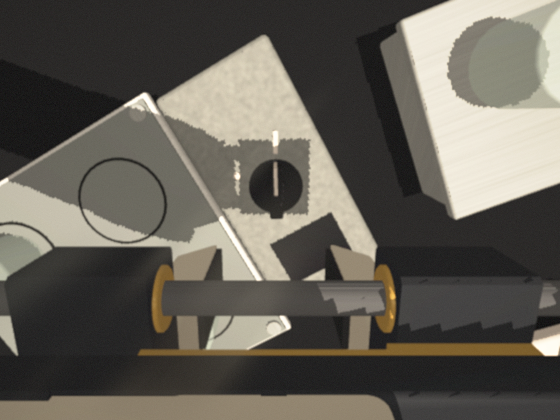

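View pics/k8c.png

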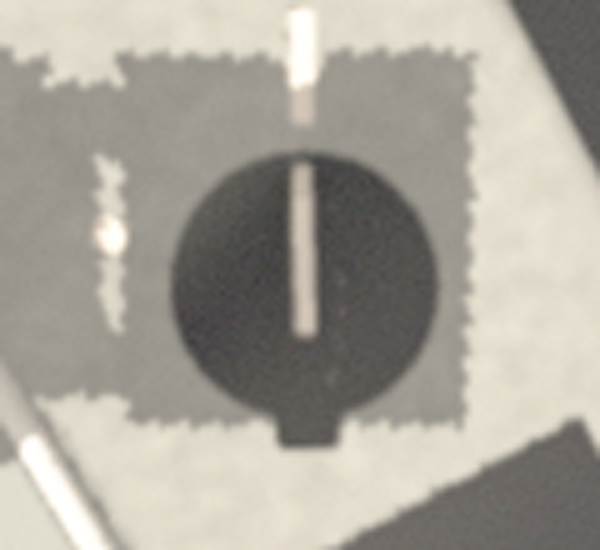

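View pics/f_scenec.png

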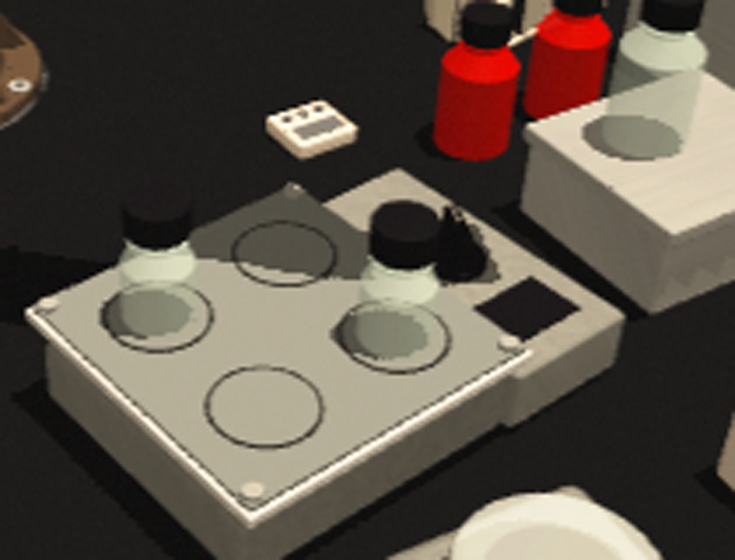

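View pics/f_top.png

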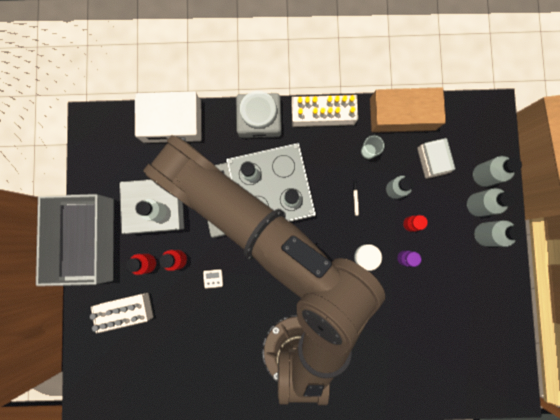

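The knob view shows the stripe (303,250) pointing straight at the line (302,65). The scene view shows the spare upright inside circle 2, the loaded bottle unmoved, and nothing else shifted. I'm handing in.

```bash
python3 -c "
from cell import arm
print(arm.sign_off())"
```

```text
the job is handed in; nothing more can be done
None
```

The loaded bottle was the small one on circle 0. I took the clear small spare from the bench, set it upright on circle 2 with about 4 N of contact, and released it. I then turned the knob clockwise by about 1.03 rad; it had started at about 0.27, not at the off dot. I handed in at about 22 s with the gripper clear of everything.

**Final checks:**
- **Knob:** the pointer stripe was in line with the long white line in the wrist picture taken after release. The tool's angle put the knob within about 0.01 rad of 1.30.
- **Bottle:** it stood upright inside circle 2, centred to within about 1–2 mm in the scene and wrist pictures. That is roughly the cameras' own accuracy.
- **Everything else:** the loaded bottle, the other bottles and the bystanders showed no movement in the scene and top pictures.

**One disagreement:** on the 12 mm knob bar the gripper read about 19 mm open. The wrist picture showed it closed to about 13 mm, and the bar turned without slipping. On the first close it also pressed on the knob with about 5 N, so I opened it, raised it 5 mm and gripped again.

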